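# Flip the status flag of the finished turned box

### The job

The lidded turned box is finished: with the fingertips push the hinged status flag on its stand up, guide it right over its pivot and press it down until it lies fully flat on the other side, showing the cross instead of the ring. Do it gently, without pinching or flicking the flag; leave the candle cup's flag alone and do not lift or shift the turned pieces.

Things in the scene. Friction and masses are not known exactly. Their poses are not given: they have to be found in the camera images.
- stand_box: fixed stand that carries the turned box: plywood base 18 mm thick with a hinged wooden flag on its robot-side part. Origin on the bench top right under the middle of the flag's hinge; x points away from the robot along the hinge axis, y to the robot's left, z up. Base from x=-50 to +136 mm and y=-28 to +50 mm
- stand_box_hinge (a point): middle of the flag's hinge axis on the turned box's stand, 70 mm above the bench, axes as the stand's. Two cheeks carry it (26 mm in y, 10 mm thick, at x=+-38 mm, tops 82 mm above the bench). Rests under the flag, tops 66 mm above the bench: at y=-19 to -9 mm and at y=+24 to +36 mm; right of y=-28 mm it is open below the flag down to the bench
- flag_box (a joint): flag angle on the turned box's stand: 0 = level, free edge to the robot's right (-y, stop), pi/2 upright, pi = turned over, level to the left (+y, stop). Starts at 0 to 0.2. Stiff hinge, about 0.04 N m (1 N at the free edge): the 40 g flag stays at any angle where it is left. A raised dark ring is on the face that is up at 0, a raised diagonal cross on the other, up at pi
- flag_box_edge (a point): middle of the free edge of the flag on the turned box's stand, 70 mm from the hinge axis, mid-thickness. The flag is a pale wooden plate 60 mm wide along the hinge, 6 mm thick, its mid-plane through the hinge axis; a steel rod 8 mm in diameter runs along the free edge
- piece_box: lidded turned wooden box, dark body and pale lid with a small knob, 57 mm across, 66 mm high; stands loose on the far part of its stand, about 95 mm beyond the hinge's middle. Origin at the centre of its underside, z up
- stand_cup: fixed stand that carries the candle cup: plywood base 18 mm thick with a hinged wooden flag on its robot-side part. Origin on the bench top right under the middle of the flag's hinge; x points away from the robot along the hinge axis, y to the robot's left, z up. Base from x=-50 to +136 mm and y=-28 to +50 mm
- stand_cup_hinge (a point): middle of the flag's hinge axis on the candle cup's stand, 70 mm above the bench, axes as the stand's. Two cheeks carry it (26 mm in y, 10 mm thick, at x=+-38 mm, tops 82 mm above the bench). Rests under the flag, tops 66 mm above the bench: at y=-19 to -9 mm and at y=+24 to +36 mm; right of y=-28 mm it is open below the flag down to the bench
- flag_cup (a joint): flag angle on the candle cup's stand: 0 = level, free edge to the robot's right (-y, stop), pi/2 upright, pi = turned over, level to the left (+y, stop). Starts at 0 to 0.2. Stiff hinge, about 0.04 N m (1 N at the free edge): the 40 g flag stays at any angle where it is left. A raised dark ring is on the face that is up at 0, a raised diagonal cross on the other, up at pi
- flag_cup_edge (a point): middle of the free edge of the flag on the candle cup's stand, 70 mm from the hinge axis, mid-thickness. The flag is a pale wooden plate 60 mm wide along the hinge, 6 mm thick, its mid-plane through the hinge axis; a steel rod 8 mm in diameter runs along the free edge
- piece_cup: pale turned wooden candle cup (slim candlestick), 64 mm across, 107 mm high; stands loose on the far part of its stand, about 95 mm beyond the hinge's middle. Origin at the centre of its underside, z up
- spinning_top: small reddish turned wooden spinning top with a thin stem pointing up, 45 mm across, 53 mm high, standing loose on the bench to the left of the stands; origin at the centre of its underside, z up
There are look-alikes about, which are no part of the job. Of the things that look like the piece_cup, the larger one is meant.

How it is judged:
On the way:
1. the box's flag stands upright or is past upright (value of joint flag_box above 1.5 rad).
At the end, for the whole second after the job is handed in: The flag on the turned box's stand is turned over to the other side to within 8 degrees of flat (over 3.0 rad) and at rest; the free edge of the candle cup's flag is within 10 mm of where it was; the turned box, candle cup and spinning top stand upright within 15 mm of where they were, at rest (value of joint flag_box above 3 rad and velocity of joint flag_box below 0.1 rad/s and distance of flag_cup_edge from where it was at the start of the episode below 0.01 m and distance of each of piece_box, piece_cup, spinning_top from where it was at the start of the episode below 0.015 m and angle between each of piece_box, piece_cup, spinning_top's own z axis and vertical below 0.35 rad and linear speed of each of piece_box, piece_cup, spinning_top below 0.02 m/s); the robot touches nothing.
It fails at once if a turned piece is shifted more than 15 mm, lifted or tipped (distance of any of piece_box, piece_cup, spinning_top from where it was at the start of the episode above 0.015 m or angle between any of piece_box, piece_cup, spinning_top's own z axis and vertical above 0.35 rad).
It fails at once if the candle cup's flag is moved more than 10 mm at its free edge (distance of flag_cup_edge from where it was at the start of the episode above 0.01 m).
It fails at once if the flag is pinched or forced (more than 25 N between the fingers and it) (contact force between the fingers and flag_box above 25 N).
It fails at once if the flag is flicked (turns faster than 8 rad/s) (velocity of joint flag_box above 8 rad/s).
It also fails if it takes over 35 s, if anything falls off the work surface, if the arm or the gripper's body presses on something with over 40 N, if the wrist force passes 120 N, or if a joint passes its speed limit or range.

### The arm

A 6-joint arm with a two-finger parallel gripper is mounted at the origin on a cart in front of the work surface, level with it; the furniture and walls round the work are solid. World frame = base frame: x ahead of the robot, y to its left, z up, the work surface at z = 0. Lengths are in m, angles in rad, forces in N, time in s.
With the tool pointing down it reaches from about 0.3 to 0.875 m from the base axis. Payload 6.4 kg.
Tool frame: the origin (TCP) lies at the very end of the fingers, on their centre line; the grasp point (between the pads) lies 19 mm behind it; z points along the fingers, y is the line along which they close (so a half turn about z gives the same grasp; the last joint's range is limited). The gripper opens to 85 mm and grips with 20 to 120 N. Pads are 22 mm wide; open, the fingers measure 114 mm over their backs; the gripper's body (76 mm by 85 mm) begins 54 mm behind the grasp point. The pads swing forward as they close: fully open they stand 13 mm farther back than shut.
Start: joints at [-1.376, 0.181, 1.607, -0, 1.354, -0.206], TCP at [0.224, -0.529, 0.231] pointing down, gripper open.
Joint ranges: [-2.99, 2.99], [-0.89, 2.07], [0.3, 2.58], [-1.14, 4.28], [0, 2.63], [-3.12, 3.12]. Speed limits (rad/s): [2.57, 2.57, 3.01, 3.14, 3.14, 3.14].

### API

Orientations are given as a unit quaternion [w, x, y, z].
In Python, from bench import ctrl gives the robot as it stands.
- The arm moves only by the tool jog_arm, never from a script. Its argument "series" is a list that holds one entry, the list of rows, each a list of 7 numbers: the shift along the tool's x, y, z in mm, then the turn, a rotation vector about the tool's x, y, z in rad, then the finger opening in mm, from 0 to 85.4. In form: [[[tx, ty, tz, rx, ry, rz, gripper], ...]]. A call has exactly 10 rows; each row shifts and turns the commanded pose from where the row before left it, along the tool's axes as they then stand; what a row does not reach is not made up. A row lasts 1/10 s, in which the tool goes at most 50 mm and 8.59 degrees, less where a joint would pass 70% of its speed; a pose out of reach is approached as far as the arm can. A call with a gripper value outside its range is refused whole. The fingers move at their own pace and stop on an object; the grip force is fixed at half the most. Time passes only in rows, so rows that do not move let the fingers close, or fill a call up. It gives the time, the measured TCP pose, the force, the opening and the grip force at its end, in the units of the state.
- ctrl.get_obs(): the state, without advancing time (a new reading comes with each control period).
- ctrl.camera(name): name is "scene" or "side" or "wrist"; returns a dict with "frame" (420x560x3 uint8, blue, green, red), "z_map" (420x560 float32, m along the optical axis (not along the pixel's ray), 0 where there is no reading), "fx", "fy", "cx", "cy" (pixels), "k1" (the pictures are not rectified: a ray, as slopes to the right and down, at radius r is drawn at 1 + k1 r^2 times it, then the intrinsics apply), "xyz" and "rotation" of the camera in the world. Camera axes: x right, y down, z forward; pixel columns grow to the right and rows downward; lengths in m; the calibration is good to about 2 mm. A picture is of the moment at which its call begins.
- ctrl.hand_in(): hands the job in; it is judged then, once.
The state is a dict: "time_s": time; "q": joint angles; "dq": joint speeds; "joint_efforts": joint torques, N m; "eef_pos": TCP position; "eef_rot": TCP orientation; "wrist_force": force on the tool from outside, world axes, zero at the start; "torque": the same for the moment, N m; "opening": opening from 0.0 (shut) to 1.0 (fully open); "grasp_force": force on a finger pad.
Only numpy, scipy, OpenCV 4.12 (cv2) and the standard library are available. Lean on these libraries where they do the work, as an engineer would, in place of code of your own. Each camera call takes 0.05 s, during which the arm holds its last target. There are 200 camera calls.

## Working session

There is one attempt and no reset: what is moved stays moved. The work goes in short steps, Python scripts to look and compute and a tool call to move; the robot and the scene stay as the last step left them, time stands still between calls to the robot, and variables do not carry over. Pictures are saved under pics/ and viewed, at most 10 in all, crops included, and the job is handed in when it is done.

Besides the shell and the picture viewer there is one more tool, called after "Emit:" as name(argument=value, ...) on one line, values as JSON. jog_arm: Moves the arm, as the interface text tells. Its arguments: {"type":"object","properties":{"series":{"type":"array"}},"required":["series"]}

```bash
mkdir -p pics; cat > h.py <<'E'
import numpy as np, cv2
from bench import ctrl
def world(c):
    "world xyz for every pixel"
    K=np.array([[c['fx'],0,c['cx']],[0,c['fy'],c['cy']],[0,0,1]],float)
    v,u=np.mgrid[:420,:560].astype(np.float32)
    p=cv2.undistortPoints(np.stack([u,v],-1).reshape(-1,1,2),K,np.array([c['k1'],0,0,0,0.])).reshape(420,560,2)
    z=c['z_map'][...,None]
    P=np.concatenate([p*z,z],-1)
    R=np.array(c['rotation'],float)
    return P@R.T+np.array(c['xyz'])
E
python3 - <<'E'
from h import *
for n in ['scene','side']:
    c=ctrl.camera(n); print(n,c['xyz'],np.array(c['rotation']).shape,c['k1'],c['fx'])
    cv2.imwrite(f'pics/{n}.png',c['frame']); np.save(f'{n}.npy',world(c))
print(ctrl.get_obs())
E
```

```text
scene [-0.09469785  0.675787    0.81717892] (4,) -0.001363031670374618 508.3900049460067Traceback (most recent call last):
  File "<stdin>", line 4, in <module>
  File "h.py", line 11, in world
    return P@R.T+np.array(c['xyz'])
           ~^~~~
ValueError: matmul: Input operand 1 has a mismatch in its core dimension 0, with gufunc signature (n?,k),(k,m?)->(n?,m?) (size 4 is different from 3)
```

```bash
sed -i "s/R=np.array(c\['rotation'\],float)/w,x,y,zz=c['rotation']; R=Rot.from_quat([x,y,zz,w]).as_matrix()/; 1a from scipy.spatial.transform import Rotation as Rot" h.py
python3 - <<'E'
from h import *
ims=[]
for n in ['scene','side']:
    c=ctrl.camera(n); print(n,c['xyz'],c['rotation'],c['k1'],c['fx'])
    cv2.imwrite(f'pics/{n}.png',c['frame']); np.save(f'{n}.npy',world(c))
print(ctrl.get_obs())
E
```

```text
scene [-0.09469785  0.675787    0.81717892] [ 0.15568618 -0.30558902  0.84065153 -0.41914457] -0.001363031670374618 508.3900049460067
side [ 0.3444181  -1.05855459  0.74418195] [-0.46595807  0.87945384 -0.08608484  0.0450934 ] -0.06970296306794775 408.01676992517724
{'time_s': 0.15, 'q': array([-1.37632928e+00,  1.81351644e-01,  1.60774726e+00, -2.31762873e-06,
        1.35378922e+00, -2.06250793e-01]), 'dq': array([-2.73485432e-05, -1.91402270e-03, -1.89203471e-03, -1.17598380e-03,
        1.17433829e-03, -8.20257220e-04]), 'joint_efforts': array([ 2.15357220e-03, -4.45258749e+01, -3.51688886e+01, -2.38758130e-04,
        5.74739854e-03, -2.00006185e-07]), 'eef_pos': array([ 0.22425762, -0.5290278 ,  0.23061665]), 'eef_rot': array([-6.47731871e-04,  9.79994953e-01,  1.99021287e-01,  2.68490469e-06]), 'wrist_force': array([ 0.50036052, -0.41000951, -0.34645885]), 'torque': array([0.04619049, 0.03333371, 0.00796626]), 'grasp_force': 0.0, 'opening': 1.0009312741212686}
```

View pics/scene.png

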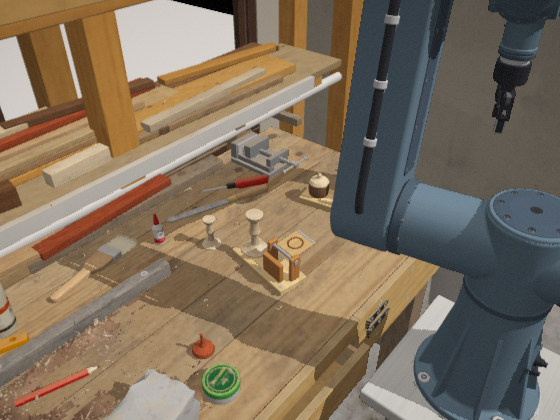

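View pics/side.png

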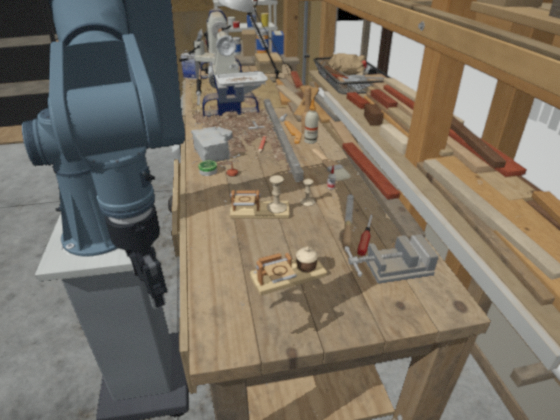

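The side view shows the turned box at (306,260) with its stand and ring flag at (280,270). The larger candle cup is at (276,190) with its flag at (245,200), and the smaller look-alike cup is at (308,190). The dark-bodied, pale-lidded piece with a knob at (306,260) is the turned box, so the flag to its left is the one I want. I'll confirm that in a crop and measure.

```bash
python3 - <<'E'
from h import *
im=cv2.imread('pics/side.png'); W=np.load('side.npy')
cr=im[235:295,240:335]; cr=cv2.resize(cr,None,fx=8,fy=8,interpolation=cv2.INTER_CUBIC)
for u in range(240,335,10): cv2.putText(cr,str(u),((u-240)*8,10),0,.35,(255,0,0))
for v in range(240,295,10): cv2.putText(cr,str(v),(0,(v-235)*8),0,.35,(255,0,0))
cv2.imwrite('pics/crop.png',cr)
# points of the stand region
P=W[230:300,235:340].reshape(-1,3)
for lo,hi in [(.012,.024),(.06,.076),(.078,.086),(.02,.12)]:
    Q=P[(P[:,2]>lo)&(P[:,2]<hi)]
    if len(Q)<5: print(lo,hi,len(Q)); continue
    r=cv2.minAreaRect((Q[:,:2]*1000).astype(np.float32)); print(lo,hi,len(Q),r,Q[:,2].mean())
np.set_printoptions(precision=0,suppress=True)
for v in range(252,290,3): print(v,[tuple((W[v,u]*1000).astype(int)) for u in range(252,326,8)])
E
```

```text
0.012 0.024 676 ((521.0958251953125, -295.4888000488281), (185.31396484375, 79.06847381591797), 10.429282188415527) 0.01696484879202503
0.06 0.076 677 ((517.4235229492188, -325.0483093261719), (163.03346252441406, 108.95328521728516), 8.343283653259277) 0.06959143910067254
0.078 0.086 148 ((512.7684936523438, -334.8525390625), (140.21983337402344, 83.60279083251953), 13.219341278076172) 0.07990939153270797
0.02 0.12 1371 ((523.42041015625, -324.696533203125), (175.69451904296875, 110.99801635742188), 6.970969200134277) 0.06409003199429263
252 [(np.int64(442), np.int64(-177), np.int64(-1)), (np.int64(465), np.int64(-180), np.int64(-1)), (np.int64(486), np.int64(-187), np.int64(0)), (np.int64(509), np.int64(-188), np.int64(-2)), (np.int64(530), np.int64(-196), np.int64(0)), (np.int64(553), np.int64(-198), np.int64(-1)), (np.int64(555), np.int64(-279), np.int64(64)), (np.int64(573), np.int64(-289), np.int64(69)), (np.int64(618), np.int64(-215), np.int64(1)), (np.int64(642), np.int64(-217), np.int64(-1))]
255 [(np.int64(441), np.int64(-189), np.int64(-1)), (np.int64(462), np.int64(-194),
[... 4895 characters left out ...]
int64(523), np.int64(-333), np.int64(5)), (np.int64(544), np.int64(-330), np.int64(-1)), (np.int64(565), np.int64(-333), np.int64(-2)), (np.int64(585), np.int64(-337), np.int64(-2)), (np.int64(604), np.int64(-343), np.int64(0))]
288 [(np.int64(422), np.int64(-318), np.int64(0)), (np.int64(440), np.int64(-339), np.int64(17)), (np.int64(460), np.int64(-341), np.int64(14)), (np.int64(479), np.int64(-342), np.int64(12)), (np.int64(501), np.int64(-336), np.int64(2)), (np.int64(522), np.int64(-336), np.int64(-1)), (np.int64(542), np.int64(-340), np.int64(-2)), (np.int64(562), np.int64(-345), np.int64(0)), (np.int64(582), np.int64(-346), np.int64(-3)), (np.int64(601), np.int64(-353), np.int64(-1))]
```

View pics/crop.png

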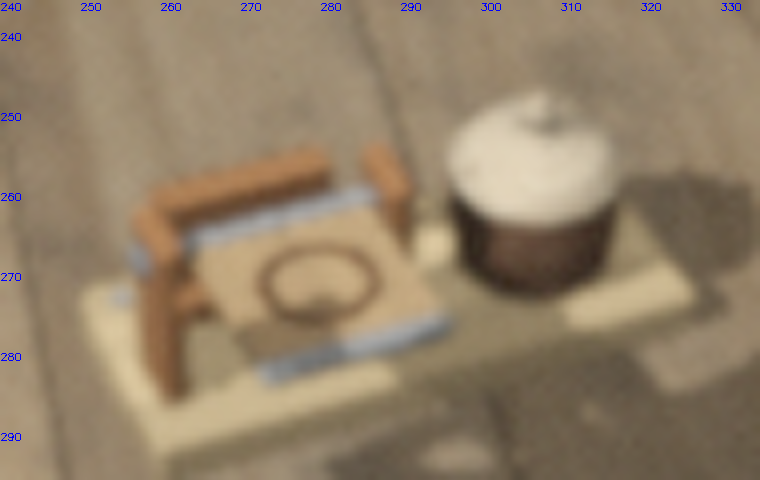

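The crop confirms it: this is the turned box (dark body, pale knobbed lid), with the ring flag lying to the right, rod at (263,282)–(297,275). The plan is to tilt the tool about 40° below horizontal pointing left, get the closed fingertips under the rod, turn about the hinge, then push over and down. Next I'll work out the first approach in tool rows.

```bash
cat >> h.py <<'E'
HINGE=np.array([.4808,-.3141,0]); YAW=np.radians(10.4)
def setH(x,y,yaw):
    global HINGE,YAW; HINGE=np.array([x,y,0]); YAW=np.radians(yaw)
def T(p,R): M=np.eye(4); M[:3,:3]=R; M[:3,3]=p; return M
def now():
    o=ctrl.get_obs(); w,x,y,z=o['eef_rot']; return T(o['eef_pos'],Rot.from_quat([x,y,z,w]).as_matrix())
def pose(x,y,z,a):
    "TCP in stand coords (mm), tool a degrees below horizontal pointing to +y, tool y along the hinge"
    h=np.array([np.cos(YAW),np.sin(YAW),0]); l=np.array([-h[1],h[0],0]); k=np.array([0,0,1.])
    a=np.radians(a); Z=np.cos(a)*l-np.sin(a)*k
    return T(HINGE+(x*h+y*l+z*k)/1000,np.stack([h,np.cross(h,Z) if 0 else np.cross(h,Z),Z],1)[:, [1,0,2]])
def rows(A,B,n):
    "identical row repeated n times taking A to B"
    D=np.linalg.inv(A)@B; w=Rot.from_matrix(D[:3,:3]).as_rotvec()/n
    R=Rot.from_rotvec(w).as_matrix(); S=sum(np.linalg.matrix_power(R,i) for i in range(n))
    return np.round(np.r_[np.linalg.solve(S,D[:3,3])*1000,w],4)
def apply(A,r,n):
    S=T(np.array(r[:3])/1000,Rot.from_rotvec(r[3:6]).as_matrix())
    L=[A]
    for _ in range(n): L.append(L[-1]@S)
    return L
E
python3 - <<'E'
from h import *
np.set_printoptions(precision=4,suppress=True)
A=now(); print(A)
B=pose(0,-180,170,45); print(B, np.linalg.det(B[:3,:3]))
r=rows(A,B,20); print(r, np.degrees(np.linalg.norm(r[3:])))
for M in apply(A,r,20)[::4]: print(M[:3,3], M[:3,2])
c=ctrl.camera('wrist'); D=np.linalg.inv(A)@np.r_[c['xyz'],1]; print('cam in tool',D)
E
```

```text
[[ 0.9208  0.3901 -0.0003  0.2243]
 [ 0.3901 -0.9208  0.0013 -0.529 ]
 [ 0.0003 -0.0013 -1.      0.2306]
 [ 0.      0.      0.      1.    ]]
[[-0.1276  0.9836 -0.1276  0.5133]
 [ 0.6955  0.1805  0.6955 -0.4911]
 [ 0.7071  0.     -0.7071  0.17  ]
 [ 0.      0.      0.      1.    ]] 1.0
[ 8.4848 12.887   5.367   0.0264  0.0329 -0.0639] 4.386993828517639
[ 0.2243 -0.529   0.2306] [-0.0003  0.0013 -1.    ]
[ 0.2791 -0.5568  0.2091] [ 0.0596  0.1577 -0.9857]
[ 0.3404 -0.5666  0.1894] [ 0.0763  0.3197 -0.9444]
[ 0.4032 -0.5578  0.1748] [ 0.0482  0.4724 -0.8801]
[ 0.4624 -0.5317  0.1676] [-0.0222  0.6015 -0.7986]
[ 0.5132 -0.4911  0.1699] [-0.1281  0.695  -0.7075]
cam in tool [ 0.0819  0.0011 -0.1441  1.    ]
```

Emit:
jog_arm(series=[[[8.5,12.9,5.4,0.0264,0.0329,-0.0639,0],[8.5,12.9,5.4,0.0264,0.0329,-0.0639,0],[8.5,12.9,5.4,0.0264,0.0329,-0.0639,0],[8.5,12.9,5.4,0.0264,0.0329,-0.0639,0],[8.5,12.9,5.4,0.0264,0.0329,-0.0639,0],[8.5,12.9,5.4,0.0264,0.0329,-0.0639,0],[8.5,12.9,5.4,0.0264,0.0329,-0.0639,0],[8.5,12.9,5.4,0.0264,0.0329,-0.0639,0],[8.5,12.9,5.4,0.0264,0.0329,-0.0639,0],[8.5,12.9,5.4,0.0264,0.0329,-0.0639,0]]])

```text
time_s: 1.2
eef_pos: [0.3726, -0.5649, 0.181]
eef_rot: [-0.159, 0.846, 0.491, 0.132]
wrist_force: [0.4, -0.4, 0.5]
opening: -0.002
grasp_force: 0.0
```

Emit:
jog_arm(series=[[[8.5,12.9,5.4,0.0264,0.0329,-0.0639,0],[8.5,12.9,5.4,0.0264,0.0329,-0.0639,0],[8.5,12.9,5.4,0.0264,0.0329,-0.0639,0],[8.5,12.9,5.4,0.0264,0.0329,-0.0639,0],[8.5,12.9,5.4,0.0264,0.0329,-0.0639,0],[8.5,12.9,5.4,0.0264,0.0329,-0.0639,0],[8.5,12.9,5.4,0.0264,0.0329,-0.0639,0],[8.5,12.9,5.4,0.0264,0.0329,-0.0639,0],[8.5,12.9,5.4,0.0264,0.0329,-0.0639,0],[8.5,12.9,5.4,0.0264,0.0329,-0.0639,0]]])

```text
time_s: 2.2
eef_pos: [0.514, -0.4907, 0.1693]
eef_rot: [-0.294, 0.59, 0.711, 0.245]
wrist_force: [0.4, -0.5, 0.2]
opening: 0.0
grasp_force: 0.0
```

```bash
python3 - <<'E'
from h import *
np.set_printoptions(precision=1,suppress=True)
c=ctrl.camera('wrist'); W=world(c); s=ctrl.camera('scene'); V=world(s)
cv2.imwrite('pics/w1.png',c['frame']); cv2.imwrite('pics/s1.png',s['frame'])
h=np.array([np.cos(YAW),np.sin(YAW)]); l=np.array([-h[1],h[0]])
def loc(P): d=(P[:,:2]-HINGE[:2])*1000; return np.c_[d@h,d@l,P[:,2]*1000]
for nm,X in (('wrist',W),('scene',V)):
    P=X.reshape(-1,3); P=P[(P[:,2]>.01)&(P[:,2]<.12)]; L=loc(P)
    m=(abs(L[:,0]-43)<110)&(abs(L[:,1])<95); P,L=P[m],L[m]
    b=P[(L[:,2]>13)&(L[:,2]<22)]
    if len(b)>20: print(nm,'base',len(b),cv2.minAreaRect((b[:,:2]*1000).astype(np.float32)),np.median(b[:,2]))
    f=L[(abs(L[:,0])<28)&(L[:,2]>55)]
    for y in range(-80,20,8):
        g=f[(f[:,1]>=y)&(f[:,1]<y+8)]
        if len(g)>3: print(nm,y+4,len(g),np.percentile(g[:,2],[10,50,90]))
    r=L[(L[:,1]<-64)&(L[:,2]>60)]
    if len(r): print(nm,'rod x',np.percentile(r[:,0],[1,50,99]),'miny',np.percentile(r[:,1],[1,5]), 'slope',np.polyfit(r[:,0],r[:,1],1))
    k=L[(L[:,2]>78)&(L[:,0]<60)]; print(nm,'cheeks', len(k), k.min(0) if len(k) else '', k.max(0) if len(k) else '')
    p=L[(L[:,0]>60)&(L[:,2]>65)&(L[:,0]<125)]; print(nm,'piece',len(p),p.min(0) if len(p) else '',p.max(0) if len(p) else '')
E
```

```text
wrist base 2612 ((521.368896484375, -294.34033203125), (185.5186004638672, 78.45709228515625), 10.814615249633789) 0.01952749274748808
wrist -68 436 [77.3 79.9 81.4]
wrist -60 406 [79.  80.  80.8]
wrist -52 430 [78.4 79.3 80.5]
wrist -44 403 [77.8 78.5 79.9]
wrist -36 386 [77.1 77.9 79.1]
wrist -28 378 [76.5 77.3 78.4]
wrist -20 358 [75.9 76.8 78. ]
wrist -12 338 [75.2 75.8 76.6]
wrist -4 350 [73.8 74.9 76. ]
wrist 4 171 [74.5 75.4 76.1]
wrist rod x [-28.1  -0.5  31.5] miny [-68.9 -68.4] slope [  0.  -66.6]
wrist cheeks 2356 [-43.2 -69.   78. ] [46.5 13.7 85.1]
wrist piece 1218 [ 71.3 -11.8  65. ] [118.9  34.3  87. ]
scene base 288 ((565.3237915039062, -282.4555969238281), (91.68953704833984, 84.92084503173828), 12.325469970703125) 0.018517258741027942
scene cheeks 0  
scene piece 128 [69.5 -7.5 65.1] [116.3  40.1  87.1]
```

View pics/w1.png

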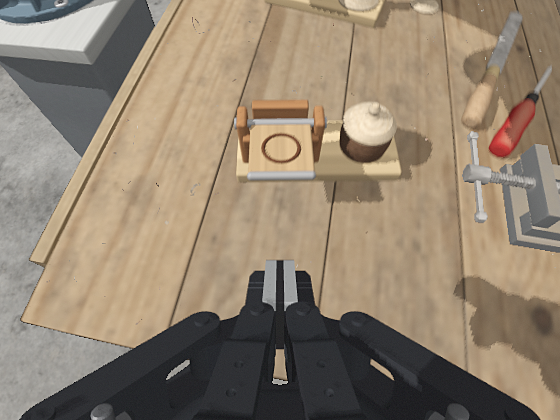

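The wrist view shows the ring flag at (281,148), its rod at about (281,175), the box at (367,125), and the closed fingertips at (281,270). The wrist base fit agrees with the side fit to about 1 mm. Next I'll work out the approach and the turn.

```bash
sed -i 's/^HINGE=.*/HINGE=np.array([.4810,-.3135,0]); YAW=np.radians(10.6)/' h.py
python3 - <<'E'
from h import *
np.set_printoptions(precision=4,suppress=True)
P0=pose(0,-113.5,81.6,40);P1=pose(0,-67.5,43,40)
print(rows(now(),P0,10)); print(rows(P0,P1,10))
E=pose(0,-64,104.4,90); print(rows(P1,E,20))
E
```

```text
[-1.9214 -0.1693 10.6753 -0.0001  0.0086  0.0001]
[-0.0001  0.      6.005  -0.      0.     -0.    ]
[ 1.5638  0.     -2.7626 -0.     -0.0436 -0.    ]
```

Emit:
jog_arm(series=[[[-1.9,-0.2,10.7,0,0.0086,0,0],[-1.9,-0.2,10.7,0,0.0086,0,0],[-1.9,-0.2,10.7,0,0.0086,0,0],[-1.9,-0.2,10.7,0,0.0086,0,0],[-1.9,-0.2,10.7,0,0.0086,0,0],[-1.9,-0.2,10.7,0,0.0086,0,0],[-1.9,-0.2,10.7,0,0.0086,0,0],[-1.9,-0.2,10.7,0,0.0086,0,0],[-1.9,-0.2,10.7,0,0.0086,0,0],[-1.9,-0.2,10.7,0,0.0086,0,0]]])

```text
time_s: 3.3
eef_pos: [0.4998, -0.4266, 0.0827]
eef_rot: [-0.324, 0.58, 0.697, 0.27]
wrist_force: [-0.4, 0.2, 0.6]
opening: -0.001
grasp_force: 0.0
```

Emit:
jog_arm(series=[[[0,0,6,0,0,0,0],[0,0,6,0,0,0,0],[0,0,6,0,0,0,0],[0,0,6,0,0,0,0],[0,0,6,0,0,0,0],[0,0,6,0,0,0,0],[0,0,6,0,0,0,0],[0,0,6,0,0,0,0],[0,0,6,0,0,0,0],[0,0,6,0,0,0,0]]])

```text
time_s: 4.3
eef_pos: [0.4915, -0.3817, 0.0443]
eef_rot: [-0.324, 0.58, 0.697, 0.269]
wrist_force: [-0.3, 0.8, -0.5]
opening: 0.005
grasp_force: 0.0
```

```bash
cat > look.py <<'E'
from h import *
import sys
np.set_printoptions(precision=1,suppress=True)
h=np.array([np.cos(YAW),np.sin(YAW)]); l=np.array([-h[1],h[0]])
M=now(); d=(M[:2,3]-HINGE[:2])*1000; o=ctrl.get_obs()
print('tip',d@h,d@l,M[2,3]*1000,'alpha',np.degrees(np.arcsin(-M[2,2])),'F',o['wrist_force'])
ims=[cv2.resize(ctrl.camera('side')['frame'][215:305,230:350],(400,300),interpolation=cv2.INTER_CUBIC),cv2.resize(ctrl.camera('wrist')['frame'],(400,300))]
cv2.imwrite(f'pics/{sys.argv[1]}.png',np.hstack(ims))
E
python3 look.py p1
```

```text
tip -2.241308012509389 -68.9857160772981 44.346145817999464 alpha 40.178151096114064 F [-0.3  0.8 -0.5]
```

View pics/p1.png

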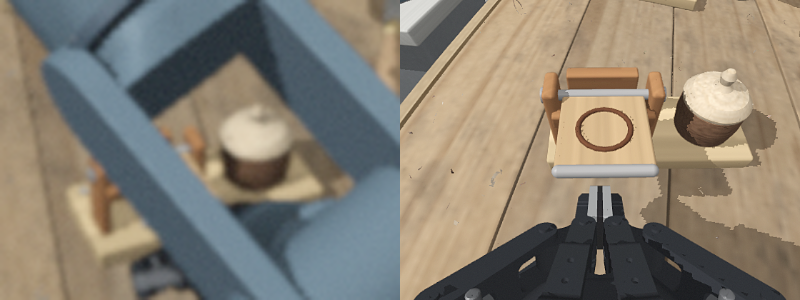

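The left half (side view) is mostly blocked by the arm. In the wrist half the fingertips sit at (600,188), centred just under the rod at (605,172), with no contact. I'll start turning about the hinge.

Emit:
jog_arm(series=[[[1.6,0,-2.8,0,-0.0436,0,0],[1.6,0,-2.8,0,-0.0436,0,0],[1.6,0,-2.8,0,-0.0436,0,0],[1.6,0,-2.8,0,-0.0436,0,0],[1.6,0,-2.8,0,-0.0436,0,0],[1.6,0,-2.8,0,-0.0436,0,0],[1.6,0,-2.8,0,-0.0436,0,0],[1.6,0,-2.8,0,-0.0436,0,0],[1.6,0,-2.8,0,-0.0436,0,0],[1.6,0,-2.8,0,-0.0436,0,0]]])

```text
time_s: 5.4
eef_pos: [0.4926, -0.3874, 0.0767]
eef_rot: [-0.164, 0.625, 0.751, 0.137]
wrist_force: [0.6, -0.0, -1.1]
opening: -0.001
grasp_force: 0.4
```

```bash
python3 look.py p2
```

```text
tip -2.228830651427687 -74.8164083005245 76.71475166136446 alpha 65.32022911130474 F [ 0.6 -0.  -1.1]
```

View pics/p2.png

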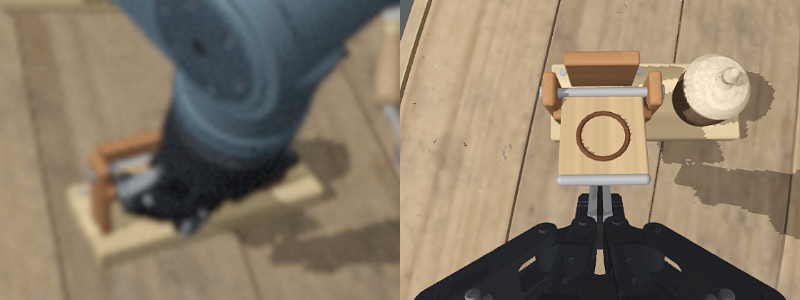

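The wrist half shows the flag rising, with its rod at (603,180) resting on the fingertips and contact force small. I'll carry on with the turn.

Emit:
jog_arm(series=[[[1.6,0,-2.8,0,-0.0436,0,0],[1.6,0,-2.8,0,-0.0436,0,0],[1.6,0,-2.8,0,-0.0436,0,0],[1.6,0,-2.8,0,-0.0436,0,0],[1.6,0,-2.8,0,-0.0436,0,0],[1.6,0,-2.8,0,-0.0436,0,0],[1.6,0,-2.8,0,-0.0436,0,0],[1.6,0,-2.8,0,-0.0436,0,0],[1.6,0,-2.8,0,-0.0436,0,0],[1.6,0,-2.8,0,-0.0436,0,0]]])

```text
time_s: 6.5
eef_pos: [0.4908, -0.3787, 0.1071]
eef_rot: [0.001, 0.64, 0.768, -0.001]
wrist_force: [-0.2, -1.5, 0.2]
opening: 0.002
grasp_force: 0.4
```

```bash
python3 look.py p3; python3 - <<'E'
from h import *
np.set_printoptions(precision=1,suppress=True)
P=world(ctrl.camera('wrist')).reshape(-1,3); h=np.array([np.cos(YAW),np.sin(YAW)]); l=np.array([-h[1],h[0]])
d=(P[:,:2]-HINGE[:2])*1000; L=np.c_[d@h,d@l,P[:,2]*1000]
f=L[(abs(abs(L[:,0])-23)<5)&(L[:,2]>72)&(abs(L[:,1])<80)&(L[:,2]<150)]
for y in range(-76,12,8):
    g=f[(f[:,1]>=y)&(f[:,1]<y+8)]
    if len(g)>5: print(y+4,len(g),np.percentile(g[:,2],[10,50,90]))
E
```

```text
tip -2.3979960023345512 -65.86016829802277 107.13356708280156 alpha 89.79971854487313 F [-0.2 -1.5  0.2]
-56 165 [113.2 114.5 115.3]
-48 918 [109.7 112.5 115.2]
-40 856 [103.6 106.2 108.7]
-32 814 [ 97.7 100.2 102.8]
-24 750 [91.7 94.2 96.8]
-16 732 [85.6 88.2 90.7]
-8 665 [79.8 82.3 84.7]
0 650 [74.6 75.8 78.7]
8 90 [72.5 73.5 74.7]
```

View pics/p3.png

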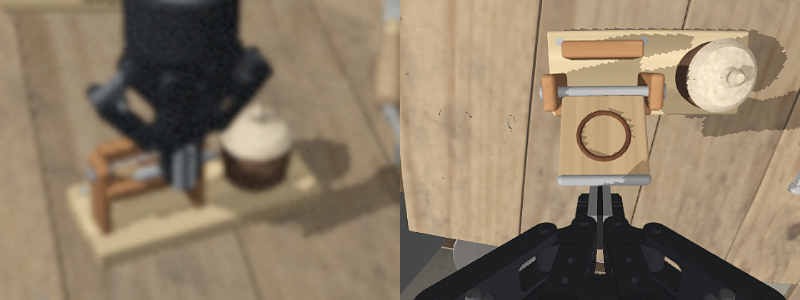

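The wrist half and the depth fit put the flag at about 37°, with the rod at (603,181) only about 5 mm above the tip. I'll back off slightly, go 14 mm lower, then push on.

Emit:
jog_arm(series=[[[-2.5,0,0,0,0,0,0],[-2.5,0,0,0,0,0,0],[0,0,4.7,0,0,0,0],[0,0,4.7,0,0,0,0],[0,0,4.7,0,0,0,0],[5.3,0,-3.5,0,0,0,0],[5.3,0,-3.5,0,0,0,0],[5.3,0,-3.5,0,0,0,0],[5.3,0,-3.5,0,0,0,0],[5.3,0,-3.5,0,0,0,0]]])

```text
time_s: 7.65
eef_pos: [0.4872, -0.3565, 0.1113]
eef_rot: [0.001, 0.64, 0.769, -0.001]
wrist_force: [-0.2, -1.3, 0.6]
opening: -0.0
grasp_force: 0.7
```

```bash
cat > ang.py <<'E'
from h import *
np.set_printoptions(precision=1,suppress=True)
P=world(ctrl.camera('wrist')).reshape(-1,3); h=np.array([np.cos(YAW),np.sin(YAW)]); l=np.array([-h[1],h[0]])
d=(P[:,:2]-HINGE[:2])*1000; L=np.c_[d@h,d@l,P[:,2]*1000]
M=now(); d=(M[:2,3]-HINGE[:2])*1000
print('tip',d@h,d@l,M[2,3]*1000,ctrl.get_obs()['wrist_force'])
f=L[(abs(abs(L[:,0])-23)<5)&(L[:,2]>72)&(abs(L[:,1])<80)&(L[:,2]<150)]
for y in range(-76,80,8):
    g=f[(f[:,1]>=y)&(f[:,1]<y+8)]
    if len(g)>5: print(y+4,len(g),np.percentile(g[:,2],[10,50,90]))
E
python3 ang.py
```

```text
tip -1.6454640926910242 -42.68719480003011 111.55368305777692 [ 0.4 -0.5  0.2]
-32 386 [132.7 133.6 134.4]
-24 1514 [119.8 126.6 133. ]
-16 1156 [104.6 111.  116.7]
-8 939 [ 89.3  95.7 101.7]
0 735 [75.  80.8 86.2]
8 103 [72.3 73.5 74.7]
```

Emit:
jog_arm(series=[[[4.7,0,-1.2,0,0,0,0],[4.7,0,-1.2,0,0,0,0],[4.7,0,-1.2,0,0,0,0],[4.7,0,-1.2,0,0,0,0],[4.7,0,-1.2,0,0,0,0],[4.7,0,-1.2,0,0,0,0],[4.7,0,-1.2,0,0,0,0],[5,0,0.5,0,0,0,0],[5,0,0.5,0,0,0,0],[5,0,0.5,0,0,0,0]]])

```text
time_s: 8.7
eef_pos: [0.4782, -0.3095, 0.1171]
eef_rot: [0.001, 0.64, 0.769, -0.001]
wrist_force: [-0.0, 0.2, 0.3]
opening: 0.001
grasp_force: 0.3
```

```bash
python3 ang.py
```

```text
tip -2.078016822893327 5.344527906584191 116.83545741745506 [ 0.1 -0.6  0.7]
8 153 [72.6 82.  93.4]
16 273 [ 98.9 112.1 137.3]
24 878 [133.6 137.3 138.4]
```

Emit:
jog_arm(series=[[[5.5,0,2,0,0,0,0],[5.5,0,2.4,0,0,0,0],[5.5,0,2.4,0,0,0,0],[5.5,0,2.8,0,0,0,0],[3.6,0,4,0,0,0,0],[3.6,0,4.4,0,0,0,0],[3.3,0,4.4,0,0,0,0],[3,0,4.4,0,0,0,0],[0.8,0,4,0,0,0,0],[0.8,0,4,0,0,0,0]]])

```text
time_s: 9.75
eef_pos: [0.4715, -0.2733, 0.0818]
eef_rot: [0.001, 0.64, 0.769, -0.001]
wrist_force: [0.9, 0.4, 1.0]
opening: -0.001
grasp_force: 0.3
```

```bash
python3 ang.py
```

```text
tip -2.238151320511852 41.587443037960696 81.20271629985584 [-0.1 -0.5 -0.1]
8 19 [75.8 76.5 76.7]
16 277 [76.4 77.3 78. ]
24 395 [77.9 78.7 79.6]
32 1081 [ 79.7 139.7 144.8]
40 1278 [ 81.2 139.2 140.5]
48 2283 [ 82.9 137.4 143.7]
56 1617 [ 84.2 133.3 141.5]
64 659 [85.4 86.9 88. ]
72 307 [83.8 85.7 87.2]
```

Emit:
jog_arm(series=[[[0.5,0,1,0,0,0,0],[0.5,0,1,0,0,0,0],[0.5,0,1,0,0,0,0],[0.5,0,1,0,0,0,0],[0.5,0,1,0,0,0,0],[0.5,0,0.8,0,0,0,0],[0,0,0.5,0,0,0,0],[0,0,0.4,0,0,0,0],[0,0,0,0,0,0,0],[0,0,0,0,0,0,0]]])

```text
time_s: 10.8
eef_pos: [0.471, -0.2705, 0.0755]
eef_rot: [0.001, 0.64, 0.769, -0.001]
wrist_force: [0.6, 0.3, 0.6]
opening: -0.0
grasp_force: 0.0
```

```bash
python3 ang.py
```

```text
tip -1.961462038778775 44.08725400523422 75.49894454359446 [ 0.1  0.8 -0.7]
16 71 [74.4 75.1 75.7]
24 393 [74.8 75.5 76.2]
32 838 [ 75.4  76.4 138.6]
40 1296 [ 75.9 132.9 134.6]
48 1861 [ 76.4 130.6 134.3]
56 2410 [ 76.9 129.6 137.3]
64 634 [77.  77.9 78.9]
72 395 [75.5 77.4 78.8]
```

It's at about 3.08 rad, which is already inside the limit. I'll press gently a little further, until it lies flat.

Emit:
jog_arm(series=[[[0,0,0.4,0,0,0,0],[0,0,0.4,0,0,0,0],[0,0,0.4,0,0,0,0],[0,0,0.4,0,0,0,0],[0,0,0.3,0,0,0,0],[0,0,0.3,0,0,0,0],[0,0,0,0,0,0,0],[0,0,0,0,0,0,0],[0,0,0,0,0,0,0],[0,0,0,0,0,0,0]]])

```text
time_s: 11.85
eef_pos: [0.471, -0.2706, 0.0734]
eef_rot: [0.001, 0.64, 0.769, -0.001]
wrist_force: [0.9, -0.1, 0.1]
opening: -0.004
grasp_force: 0.0
```

```bash
python3 ang.py
```

```text
tip -1.8912803882199212 43.98151545192506 73.3759854043501 [-0.4 -0.  -0.4]
16 45 [74.  74.4 75.1]
24 411 [73.9 74.5 75.3]
32 900 [ 74.   75.1 136.4]
40 1290 [ 74.2 130.6 132.2]
48 1921 [ 74.3 128.5 132.2]
56 2373 [ 74.5 127.2 135.1]
64 643 [74.3 75.1 76.1]
72 368 [72.9 74.6 75.8]
```

Level now, with a slope of about 0.01. I'll retreat straight up and check.

Emit:
jog_arm(series=[[[0,0,-2,0,0,0,0],[0,0,-4,0,0,0,0],[0,0,-8,0,0,0,0],[0,0,-12,0,0,0,0],[0,0,-12,0,0,0,0],[0,0,-12,0,0,0,0],[0,0,-12,0,0,0,0],[0,0,-12,0,0,0,0],[0,0,-6,0,0,0,0],[0,0,0,0,0,0,0]]])

```text
time_s: 12.9
eef_pos: [0.4715, -0.2709, 0.1547]
eef_rot: [0.002, 0.64, 0.769, -0.001]
wrist_force: [0.1, -0.1, -0.3]
opening: -0.001
grasp_force: 0.0
```

```bash
python3 ang.py; python3 look.py end
```

```text
tip -1.7858279709506553 44.032732559405595 153.80108570511715 [-0.5  0.4  0.1]
0 136 [74.  75.  75.7]
8 255 [73.1 74.3 75.1]
16 246 [73.9 74.6 75.3]
24 265 [73.8 74.6 75.4]
32 285 [73.9 74.7 75.4]
40 279 [73.9 74.7 75.5]
48 291 [73.9 74.7 75.4]
56 303 [74.  74.8 75.6]
64 315 [74.2 75.2 76.1]
72 152 [73.  74.5 75.8]
tip -1.7858279709506553 44.032732559405595 153.80108570511715 alpha 89.81577197936703 F [-0.5  0.4  0.1]
```

View pics/end.png

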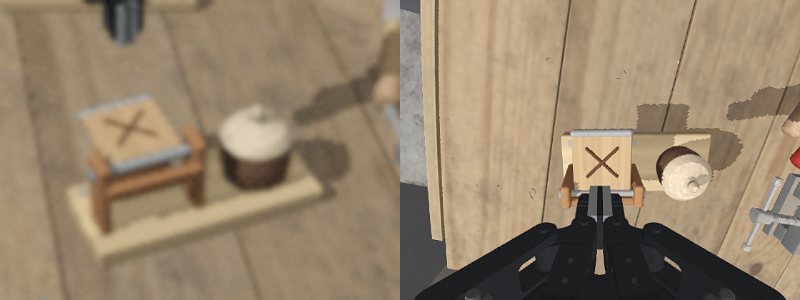

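Both halves show the flag lying flat on the left with the cross up, at (127,125) and (603,163). The box still stands in place and the gripper is clear.

```bash
python3 -c "
from bench import ctrl
print(ctrl.hand_in())"
```

```text
the job is handed in; nothing more can be done
None
```

The turned box's flag now lies flat on the other side with the cross showing, the gripper is clear of everything, and the job is handed in (no verdict came back); the turned box stands in place, while the candle cup, its flag and the spinning top were never approached but not re-measured.

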